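Pulse the sample mill by its bayonet lid

TASK

Pulse the sample mill by its blue bayonet lid: lower the lid in with its white index lines at the white marks on the deck until it is fully home, then twist it clockwise against the spring to the green pulse marks, halfway to lock, and hold it there. The mill runs only while the lid is held, so finish still gripping it at the green marks; it must never be turned on to the red marks, where it clicks into lock. Leave everything else on the bench where it stands.

Things in the scene. Friction and masses are not known exactly. Their poses are not given: they have to be found in the camera images.
- lid: Blue bayonet lid, 112 mm across, 77 mm high, about 0.2 kg, loose, upright on the bench. Origin: centre of its underside, z up. Flange at 20 to 29 mm height, cone to 38 mm, then a grip bar along the lid's x: 68 mm long, 18 mm thick (along y), 38 to 77 mm height. White index lines on the flange at both ends of the bar. A half turn makes no difference.
- lid_grip (a point): Point inside the lid's grip bar, on the lid's axis, 60 mm above its underside: a good height for the finger pads, gripping across the bar (along the lid's y).
- lid_lug (a point): Tip of the lug at the lid's +x, 46.5 mm from the axis; its twin is at -x. Each lug is 10 mm wide and 6 mm high, at the bottom of the lid's grey skirt, which is 73 mm across and 20 mm high.
- mill: Fixed white sample mill, 150 mm (x) by 140 mm (y), 114 mm high to its dark deck, control panel at its -x. Origin: centre of its underside, z up. On the deck a central steel collar, 108 mm across, bore 81 mm, top at 136.5 mm height. Lid at pulse: its x axis along the mill's x axis, either way round, within 7 degrees. Clockwise from above leads from open to pulse to lock.
- mill_seat (a point): Centre of the flat seat inside the collar, on the mill's axis, 118 mm above its underside and 18.5 mm below the collar's top: the centre of the lid's underside ends here. The bore leaves about 4 mm of play each way.
- mark_open (a point): White open mark on the deck, 67 mm from the axis at +35 degrees (counterclockwise from above) from the mill's +x; its twin is opposite. The collar's two slots for the lugs are at these angles, 26 degrees wide (about 6 degrees of play each way): the lid goes in with its x axis pointing here or half a turn away.
- mark_pulse (a point): Green pulse mark on the deck, 66 mm from the axis at the mill's +x; its twin is opposite. Lid turned 35 degrees clockwise from open; the lugs are then held down under the collar's ledges.
- mark_lock (a point): Red lock mark on the deck, 67 mm from the axis at -35 degrees from the mill's +x; its twin is opposite. Here the lid has clicked into lock.
- pulse_ring (a joint): Sprung ring inside the collar, pushed clockwise by the lid's lugs; it turns lid and itself back when let go. 0 at rest, grows clockwise (rad). It starts to move about 0.13 rad after the open mark; 0.48 = lid at the green marks, taking about 0.12 N m plus friction. From about 0.65 a sprung pawl resists noticeably more; from about 1.0 it clicks in (red marks: 1.09).
- mortar: White ceramic mortar, 88 mm across, 52 mm high, loose bystander; origin at centre of underside.
- sample_jar: Glass sample jar with black cap, 64 mm across, 75 mm high, loose bystander; origin at centre of underside.
- amber_bottle: Amber bottle, 68 mm across, 150 mm high, loose bystander; origin at centre of underside.
- beaker: Glass beaker, 68 mm across, 85 mm high, loose bystander; origin at centre of underside.
- slide_box: White and blue carton, 85 by 60 by 30 mm, loose bystander; origin at centre of underside.
- cleaning_brush: Wooden-handled brush lying on the bench along its x, loose bystander.
- weigh_dish: White plastic weighing dish, 64 mm across, 14 mm high, loose bystander; origin at centre of underside.
Mind the look-alikes: they are no part of the job. There is more than one size of the lid; the one meant has the size given above.

How it is judged:
On the way, in this order (a step that is already met when the one before it is completed fails the run):
1. the lid is fully home in the collar, still at the open marks (z of lid in the frame of mill between 0.114 and 0.122 m and horizontal distance between lid and mill_seat below 0.006 m and angle between lid's own z axis and vertical below 0.08 rad and value of joint pulse_ring below 0.12 rad), for 0.1 s.
2. the lid is twisted to the pulse marks in the gripper (z of lid in the frame of mill between 0.114 and 0.122 m and horizontal distance between lid and mill_seat below 0.006 m and angle between lid's own z axis and vertical below 0.08 rad and angle between the x axis of lid and the x axis of mill, either way round below 0.13 rad and value of joint pulse_ring between 0.33 and 0.64 rad and contact force between the fingers and lid above 2 N), for 0.5 s.
At the end, for the whole second after the job is handed in: The lid stands on the mill's seat (underside within 4 mm of seat height, axis within 6 mm, upright within 0.08 rad), its x axis along the mill's within 0.13 rad, the driver ring turned by 0.33 to 0.64 rad, and the fingers still grip the lid (over 2 N) (all of step 2); the arm keeps its last pose, push and grip.
It fails at once if the lid is turned on to the lock click (value of joint pulse_ring above 0.98 rad).
It fails at once if something else on the bench is pushed away (distance of any of mortar, sample_jar, amber_bottle, beaker, slide_box, cleaning_brush, weigh_dish from where it was at the start of the episode above 0.02 m).
It fails at once if something else on the bench is knocked over (angle between any of mortar, sample_jar, amber_bottle, beaker, slide_box, weigh_dish's own z axis and vertical above 0.5 rad).
It also fails if it takes over 42 s, if anything falls off the work surface, if the arm or the gripper's body presses on something with over 40 N, if the wrist force passes 120 N, or if a joint passes its speed limit or range.

ROBOT

A 6-joint arm with a two-finger parallel gripper is mounted at the origin on the work surface. World frame = base frame: x ahead of the robot, y to its left, z up, the work surface at z = 0. Lengths are in m, angles in rad, forces in N, time in s.
With the tool pointing down it reaches from about 0.25 to 0.725 m from the base axis. Payload 9.7 kg.
Tool frame: the origin (TCP) lies on the centre line of the jaws, within the pads' length; the fingertips stand 25 mm ahead of it and the grasp point (between the pads) lies 6 mm ahead of it (bot.tip_reach is the z of the fingertips in the tool frame, in m); z points along the fingers, y is the direction in which the jaws open and shut (so a half turn about z gives the same grasp; the last joint's range is limited). The gripper opens to 85 mm and grips with 20 to 120 N. Pads are 22 mm wide; open, the fingers measure 114 mm over their backs; the gripper's body (76 mm by 85 mm) begins 54 mm behind the grasp point. The pads swing forward as they close: fully open they stand 13 mm farther back than shut.
Start: joints at [0, 0.087, 0.176, 1.66, 0, 1.571], TCP at [0.55, -0, 0.256] pointing down, gripper open.
Joint ranges: [-3.13, 3.13], [-0.85, 1.81], [-1.15, 1.24], [-2.2, 2.28], [-1.44, 1.52], [-3.14, 3.14]. Speed limits (rad/s): [2.22, 2.22, 2.57, 3.14, 3.14, 3.14].

INTERFACE

Orientations are given as a 3x3 rotation matrix whose columns are the frame's x, y, z axes.
In Python, from rig import bot gives the robot as it stands.
- The arm moves only by the shell command python3 -m handwheel 'ROWS' [OPENING] [FORCE]. ROWS is JSON, one flat list of numbers, 4 for each row, row after row: the shift along the tool's x, y, z in m, then the turn about the tool's z in rad. In form: [tx, ty, tz, yaw, tx, ty, tz, yaw, ...]. A call has 1 to 8 rows; each row shifts and turns the commanded pose from where the row before left it, along the tool's axes as they then stand; what a row does not reach is not made up. A row lasts 1/12 s, in which the tool goes at most 41.7 mm and 7.16 degrees, less where a joint would pass 70% of its speed; a pose out of reach is approached as far as the arm can. A call is refused whole if a number of a shift passes 0.0417 or a number of a turn 0.125, either way. A call with a gripper value outside its range is refused whole. OPENING is the opening, from 0 (shut) to 1 (fully open), set as the call begins (- or left out, the last holds). The fingers move at their own pace and stop on an object; FORCE is the grip in N (left out, the last holds). Time passes only in rows, so rows that do not move let the fingers close. It gives the time, the measured TCP pose, the force and the opening at its end, in the units of the state.
- bot.read_state(): the state, without advancing time (a new reading comes with each control period).
- bot.capture(name): name is "scene" or "side" or "wrist"; returns (picture, depth): 480x640x3 uint8, red, green, blue; 480x640 float32, m along the optical axis (not along the pixel's ray), 0 where there is no reading.
- bot.calibration(name): a dict with "fx", "fy", "cx", "cy" (pixels), "rvec" (rotation vector, rad) and "tvec" (3), from world to camera coordinates, as OpenCV has them. Camera axes: x right, y down, z forward; pixel columns grow to the right and rows downward; lengths in m; the calibration is good to about 2 mm. The wrist camera is an equidistant fisheye: a pixel r from the principal point sees the ray r / f radians off the axis. A picture is of the moment at which its call begins: read the wrist's pose just before it. calibration takes no time and is no camera call; for the wrist camera it gives the pose at the moment of the call.
- bot.hand_in(): hands the job in, once; it reports no verdict.
Trained networks look in the newest picture that a camera, given by its name, has taken for a name from the list of things; names that differ only in an ending like _2 or _b are one class to them, and where a whole thing is asked for, a point or a joint stands for the part that bears it (a point fixed in the world has none). Each returns a list of dicts, best first, with "score" (0 to 1); they miss things now and then, are a little off and sometimes report something else, mostly with a low value. They report only what shows in the picture. A call takes as long as a camera call. They do not tell look-alikes from the thing itself.
- bot.recognise(camera, thing): "rect" ([left, top, right, bottom] in pixels, round what is visible of it).
The state is a dict: "time": time; "qpos": joint angles; "qd": joint speeds; "effort": joint torques, N m; "tcp_pos": TCP position; "orientation": TCP orientation; "wrist_force": force on the tool from outside, world axes, zero at the start; "ft_torque": the same for the moment, N m; "grip_width": finger opening in m.
Only numpy, scipy, OpenCV 4.12 (cv2) and the standard library are available. Lean on these libraries where they do the work, as an engineer would, in place of code of your own. Each camera call takes 0.05 s, during which the arm holds its last target.

## Working session

There is one attempt and no reset: what is moved stays moved. The work goes in short steps, Python scripts to look and compute and a shell command to move; the robot and the scene stay as the last step left them, time stands still between calls to the robot, and variables do not carry over. Pictures are saved under pics/ and viewed, and the job is handed in when it is done.

```bash
ls; mkdir -p pics
cat > h.py <<'E'
import numpy as np,cv2
from rig import bot
def cap(n,f):
    im,d=bot.capture(n); cv2.imwrite('pics/'+f+'.png',im[:,:,::-1]); np.savez('/tmp/'+f,im=im,d=d); return im,d
def w(n,u,v,d,c=None):
    c=c or bot.calibration(n); R=cv2.Rodrigues(np.array(c['rvec'],float))[0]; t=np.array(c['tvec'],float).ravel()
    u=np.asarray(u,float);v=np.asarray(v,float)
    p=np.stack([(u-c['cx'])/c['fx']*d,(v-c['cy'])/c['fy']*d,d],-1)
    return (p-t)@R
E
python3 - <<'E'
from h import *
for n in('scene','side'):
    im,d=cap(n,n+'0')
    for t in('lid','mill','mortar','sample_jar','amber_bottle','beaker','slide_box','cleaning_brush','weigh_dish'):
        for r in bot.recognise(n,t):
            if r['score']<.3: continue
            a=r['rect'];u=int((a[0]+a[2])/2);v=int((a[1]+a[3])/2)
            print(n,t,round(r['score'],2),np.round(a),w(n,u,v,d[v,u]).round(3))
s=bot.read_state();print(s['time'],s['tcp_pos'],s['wrist_force'])
E
```

```text
pics
scene lid 0.97 [292. 312. 328. 346.] [0.708 0.181 0.026]
scene lid 0.78 [397. 287. 440. 321.] [0.483 0.33  0.074]
scene lid 0.59 [485. 282. 546. 335.] [0.32  0.501 0.077]
scene mill 0.62 [297. 218. 376. 300.] [0.558 0.116 0.12 ]
scene mill 0.49 [399. 282. 438. 322.] [0.476 0.325 0.073]
scene mortar 0.64 [437. 251. 466. 287.] [0.313 0.31  0.028]
scene mortar 0.61 [272. 180. 298. 202.] [0.62  0.008 0.333]
scene sample_jar 0.74 [398. 286. 440. 321.] [0.481 0.331 0.077]
scene amber_bottle 0.96 [194. 251. 221. 296.] [ 0.814 -0.084  0.095]
scene beaker 0.67 [348. 346. 379. 386.] [0.674 0.333 0.005]
scene slide_box 0.8 [438. 253. 468. 288.] [0.316 0.315 0.031]
scene cleaning_brush 0.56 [397. 283. 442. 321.] [0.477 0.327 0.077]
scene weigh_dish 0.66 [299. 220. 373. 301.] [0.562 0.12  0.119]
scene weigh_dish 0.63 [372. 230. 390. 249.] [0.365 0.103 0.003]
side lid 0.9 [246. 268. 281. 297.] [0.692 0.186 0.037]
side lid 0.76 [365. 411. 443. 480.] [0.286 0.508 0.065]
side mill 0.96 [304. 225. 377. 298.] [0.515 0.14  0.119]
side mortar 0.88 [383. 193. 412. 220.] [ 0.447 -0.214  0.011]
side sample_jar 0.91 [336. 160. 357. 189.] [ 0.609 -0.256  0.055]
side sample_jar 0.32 [290. 221. 374. 303.] [0.535 0.145 0.115]
side amber_bottle 0.96 [258. 163. 279. 218.] [ 0.778 -0.081  0.092]
side amber_bottle 0.55 [287. 223. 377. 297.] [0.533 0.143 0.12 ]
side beaker 0.96 [223. 313. 255. 353.] [0.67  0.371 0.084]
side slide_box 0.31 [224. 311. 258. 353.] [0.668 0.371 0.085]
side cleaning_brush 0.7 [433. 168. 475. 210.] [ 0.304 -0.328  0.019]
side weigh_dish 0.59 [389. 284. 416. 307.] [0.367 0.099 0.005]
side weigh_dish 0.36 [257. 159. 281. 216.] [ 0.778 -0.089  0.095]
1.0 [5.49994964e-01 1.33613313e-05 2.56263653e-01] [-0.50256379 -0.52706487 -0.31973857]
```

View pics/scene0.png

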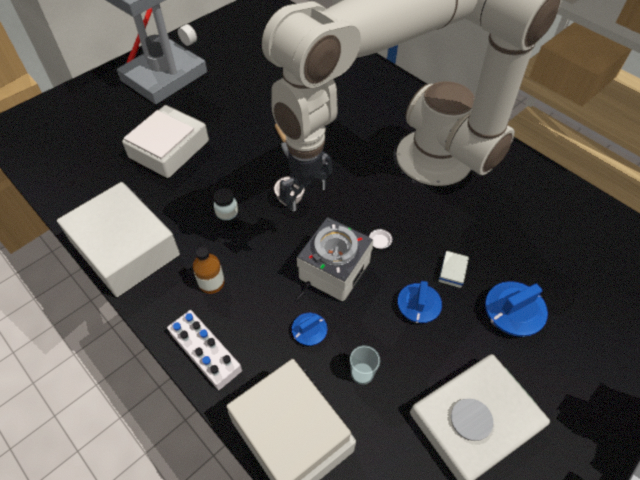

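View pics/side0.png

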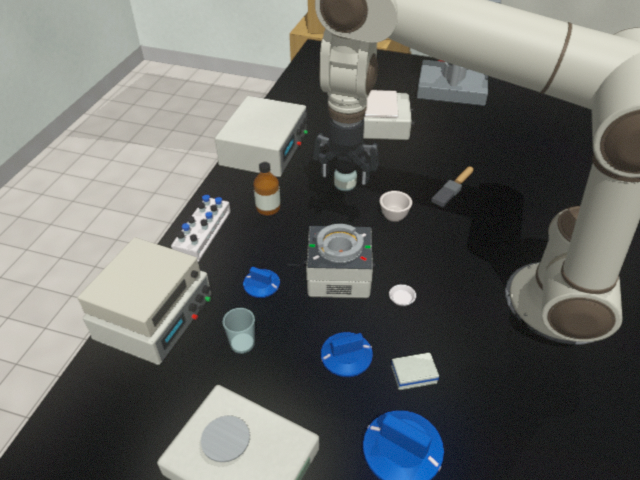

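The scene holds three blue lids: small at scene (310,330), medium at (419,302) and large at (516,308). The mill is at (336,257). Next I measure the lids' sizes and the mill's pose.

Run:
```python
from h import *
from scipy.optimize import least_squares
for n in('scene','side'):
    z=np.load(f'/tmp/{n}0.npz');im=z['im'].astype(int);d=z['d']
    V,U=np.mgrid[:480,:640];P=w(n,U,V,d.astype(float));
    hsv=cv2.cvtColor(z['im'],cv2.COLOR_RGB2HSV).astype(int)
    blue=(abs(hsv[...,0]-110)<12)&(hsv[...,1]>150)&(hsv[...,2]>60)&(d>0)
    k,L,st,_=cv2.connectedComponentsWithStats(blue.astype(np.uint8))
    for i in range(1,k):
        if st[i,4]<300: continue
        Q=P[(L==i)];print(n,'blue',st[i],'zmax',np.percentile(Q[:,2],99).round(4))
        x=(L==i)[...,None]
        F=Q[(Q[:,2]>.02)&(Q[:,2]<.034)]
        h=cv2.convexHull((F[:,:2]*1e4).astype(np.int32))[:,0]/1e4
        r=least_squares(lambda q:np.hypot(*(h-q[:2]).T)-q[2],[*h.mean(0),.05],loss='soft_l1',f_scale=.002).x
        B=Q[Q[:,2]>.072 if st[i,4]<3000 else Q[:,2]>.09]
        if len(B)>10:
            rr=cv2.minAreaRect((B[:,:2]*1e4).astype(np.float32))
            e,v=np.linalg.eigh(np.cov(B[:,:2].T));print('  bar',len(B),B.mean(0).round(4),'ang',np.degrees(np.arctan2(v[1,1],v[0,1])).round(1),np.round(rr[1],0)/10)
        print('  flange circ',r.round(4))
    m=(P[...,2]>.131)&(P[...,2]<.141)&(abs(P[...,0]-.54)<.1)&(abs(P[...,1]-.14)<.1)&(d>0)
    F=P[m];h=cv2.convexHull((F[:,:2]*1e4).astype(np.int32))[:,0]/1e4
    r=least_squares(lambda q:np.hypot(*(h-q[:2]).T)-q[2],[*h.mean(0),.05],loss='soft_l1',f_scale=.002).x
    print(n,'collar',r.round(4),m.sum(),np.median(F[:,2]))
    m=(P[...,2]>.105)&(P[...,2]<.124)&(np.hypot(P[...,0]-r[0],P[...,1]-r[1])<.12)
    F=P[m];print(n,'deck',cv2.minAreaRect((F[:,:2]*1e4).astype(np.float32)),np.median(F[:,2]))
    H,S,Vv=hsv[...,0],hsv[...,1],hsv[...,2]
    for nm,c in(('green',(abs(H-60)<20)&(S>120)&(Vv>70)),('red',((H<8)|(H>172))&(S>130)&(Vv>80)),('white',(S<40)&(Vv>170))):
        rad=np.hypot(P[...,0]-r[0],P[...,1]-r[1])
        mm=m&c&(rad>.057)&(rad<.078)
        k,L,st,ce=cv2.connectedComponentsWithStats(mm.astype(np.uint8))
        for i in range(1,k):
            if st[i,4]<3: continue
            q=P[L==i].mean(0)
            print('  ',nm,st[i,4],ce[i].round(),q.round(4),np.degrees(np.arctan2(q[1]-r[1],q[0]-r[0])).round(1),np.hypot(q[1]-r[1],q[0]-r[0]).round(4))
    big=cv2.resize(z['im'][200:310,285:395] if n=='scene' else z['im'][210:310,285:395],None,fx=5,fy=5,interpolation=cv2.INTER_CUBIC)
    cv2.imwrite(f'pics/mill_{n}.png',big[:,:,::-1])
```

```text
scene blue [ 397  281   46   42 1405] zmax 0.0798
  bar 165 [0.454  0.3178 0.0767] ang -145.4 [70.5 17.8]
  flange circ [0.4523 0.317  0.0559]
scene blue [ 485  281   63   56 2696] zmax 0.1074
  bar 491 [0.298  0.4978 0.0985] ang 163.6 [25.8 93.8]
  flange circ [0.2895 0.4968 0.0762]
scene blue [291 312  37  34 909] zmax 0.0626
  flange circ [0.7078 0.1765 0.0432]
scene collar [0.5357 0.0909 0.054 ] 479 0.1360358003630634
scene deck ((5348.8662109375, 903.7999267578125), (1551.088134765625, 1412.23974609375), 15.579490661621094) 0.11420886666604509
   green 15 [322. 266.] [0.5978 0.1072 0.1141] 14.7 0.0641
   red 10 [359. 239.] [0.4696 0.1119 0.1137] 162.4 0.0695
   red 8 [310. 256.] [0.5994 0.0661 0.1146] -21.3 0.0683
   white 12 [333. 226.] [0.4921 0.0377 0.1148] -129.3 0.0688
   white 9 [338. 270.] [0.5762 0.1407 0.1136] 50.9 0.0642
side blue [243 266  37  32 854] zmax 0.0634
  flange circ [0.7007 0.1752 0.0439]
side blue [ 320  332   53   46 1830] zmax 0.0803
  bar 257 [0.4465 0.318  0.0771] ang -145.7 [67.9 22.6]
  flange circ [0.4464 0.3164 0.0561]
side blue [ 362  410   83   70 4617] zmax 0.1081
  bar 786 [0.2846 0.4997 0.1033] ang 164.7 [26.5 91.9]
  flange circ [0.2842 0.4961 0.0757]
side collar [0.5305 0.0903 0.0553] 544 0.1367457609941894
side deck ((5292.30322265625, 896.99072265625), (1501.2972412109375, 1487.1304931640625), 15.45840835571289) 0.11520751044434735
   green 18 [312. 245.] [0.5946 0.106  0.1154] 13.8 0.066
   green 17 [367. 246.] [0.4677 0.0697 0.1148] -161.9 0.0661
   red 17 [363. 258.] [0.4678 0.1111 0.1161] 161.6 0.066
   white 7 [363. 235.] [0.4859 0.0352 0.116 ] -129.0 0.0709
   white 9 [316. 257.] [0.5726 0.1416 0.1168] 50.7 0.0663
```

```bash
cat >> h.py <<'E'
def go(x,y,z,yaw=None):
    "yaw deg: desired tool-x azimuth (mod 180)"
    s=bot.read_state();R=np.array(s['orientation']);p=np.array(s['tcp_pos'])
    a=np.degrees(np.arctan2(R[1,0],R[0,0]))
    print('t',round(s['time'],2),'tcp',p.round(4),'toolx az',a.round(2),'toolz',R[:,2].round(4),'F',np.round(s['wrist_force'],2),'T',np.round(s['ft_torque'],2),'w',round(s['grip_width'],4),'q',np.round(s['qpos'],2))
    print('shift in tool axes',(R.T@(np.array([x,y,z])-p)).round(4))
    if yaw is not None:
        dy=(a-yaw+90)%180-90; print('yaw row total rad',np.radians(dy).round(4))
E
python3 - <<'E'
from h import *
print(bot.tip_reach,bot.read_state()['orientation'])
c=bot.calibration('wrist');print(c)
go(.449,.317,.2,34.6)
E
```

```text
0.025 [[ 3.86254234e-05  9.99999999e-01 -2.03606178e-05]
 [ 9.99999999e-01 -3.86247487e-05  3.31368481e-05]
 [ 3.31360616e-05 -2.03618977e-05 -9.99999999e-01]]
{'fx': 371.64829954431775, 'fy': 371.64829954431775, 'cx': 329.88873060389267, 'cy': 235.10555143456395, 'rvec': array([-2.86125722e+00, -1.28175647e-03, -7.56279746e-04]), 'tvec': array([-0.5511759 , -0.03658417,  0.37864592])}
t 1.0 tcp [0.55   0.     0.2563] toolx az 90.0 toolz [-0.  0. -1.] F [-0.5  -0.53 -0.32] T [ 0.03 -0.02 -0.01] w 0.0854 q [0.   0.09 0.18 1.66 0.   1.57]
shift in tool axes [ 0.317  -0.101   0.0563]
yaw row total rad 0.9669
```

```bash
python3 -m handwheel '[0.0396,-0.0126,0.003,0,0.0396,-0.0126,0.003,0,0.0396,-0.0126,0.003,0,0.0396,-0.0126,0.003,0,0.0396,-0.0126,0.003,0,0.0396,-0.0126,0.003,0,0.0396,-0.0126,0.003,0,0.0396,-0.0126,0.003,0]' 1 40
python3 -m handwheel '[0,0,0,-0.12,0,0,0,-0.12,0,0,0,-0.12,0,0,0,-0.12,0,0,0,-0.12,0,0,0,-0.12,0,0,0,-0.12,0,0,0,-0.12]'
python3 - <<'E'
from h import *
go(.449,.317,.23,34.6)
E
```

```text
time: 1.67
tcp_pos: [0.4481, 0.3186, 0.2324]
orientation: [[-0.0, 1.0, 0.0], [1.0, 0.0, 0.0], [0.0, 0.0, -1.0]]
wrist_force: [1.0, 0.3, 0.7]
grip_width: 0.0855
time: 2.33
tcp_pos: [0.4492, 0.3168, 0.2323]
orientation: [[-0.823, 0.569, -0.0], [0.569, 0.823, -0.0], [0.0, -0.0, -1.0]]
wrist_force: [-0.1, -0.0, 0.4]
grip_width: 0.0854
t 2.33 tcp [0.4492 0.3168 0.2323] toolx az 145.35 toolz [-0. -0. -1.] F [-0.11 -0.03  0.38] T [ 0.   -0.04  0.02] w 0.0854 q [0.61 0.08 0.12 1.61 0.   1.22]
shift in tool axes [0.0002 0.     0.0023]
yaw row total rad -1.2086
```

```bash
python3 -m handwheel '[0,0,0,-0.121,0,0,0,-0.121,0,0,0,-0.121,0,0,0,-0.121,0,0,0,-0.121,0,0,0,-0.121,0,0,0,-0.121,0,0,0,-0.121]' >/dev/null
python3 -m handwheel '[0,0,0,-0.121,0,0,0,-0.12,0,0,0,0]'
python3 - <<'E'
from h import *
go(.449,.317,.23,34.6)
c=bot.calibration('wrist');print(c)
im,d=cap('wrist','wr1');
E
```

```text
time: 3.25
tcp_pos: [0.4492, 0.3168, 0.2323]
orientation: [[-0.823, -0.568, 0.0], [-0.568, 0.823, 0.0], [-0.0, 0.0, -1.0]]
wrist_force: [0.6, -0.5, 0.2]
grip_width: 0.0854
t 3.25 tcp [0.4492 0.3168 0.2323] toolx az -145.41 toolz [ 0.  0. -1.] F [ 0.6  -0.51  0.16] T [-0.02  0.02 -0.04] w 0.0854 q [0.61 0.08 0.12 1.61 0.   0.01]
shift in tool axes [0.     0.0003 0.0023]
yaw row total rad -0.0002
{'fx': 371.64829954431775, 'fy': 371.64829954431775, 'cx': 329.88873060389267, 'cy': 235.10555143456395, 'rvec': array([-1.38790805, -2.64586519, -0.37617129]), 'tvec': array([-0.00469537, -0.55830197,  0.20276937])}
```

View pics/wr1.png

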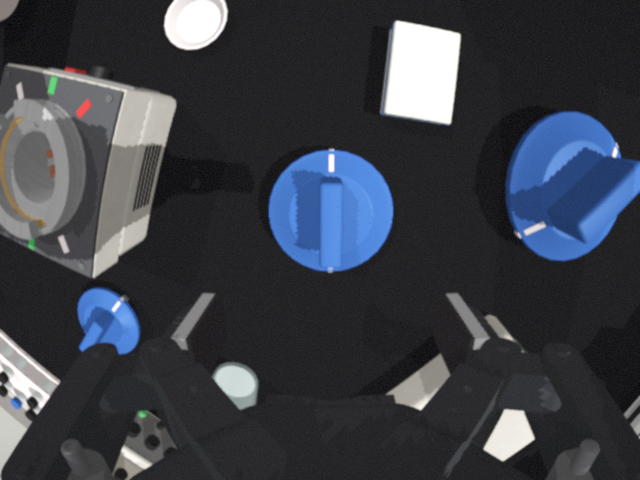

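The wrist view shows the target lid centred at (331,211), with its bar upright between the fingers. The mill is at left (40,165) with its marks visible. I refine both poses from this view.

```bash
cat >> h.py <<'E'
from scipy.optimize import least_squares
def ww(U,V,d,c):
    R=cv2.Rodrigues(np.array(c['rvec'],float))[0]; t=np.array(c['tvec'],float).ravel()
    x=(np.asarray(U,float)-c['cx'])/c['fx'];y=(np.asarray(V,float)-c['cy'])/c['fy']
    th=np.hypot(x,y)+1e-12;k=np.tan(th)/th
    return (np.stack([x*k*d,y*k*d,d],-1)-t)@R
def circ(F,r0=.05):
    h=cv2.convexHull((F[:,:2]*1e5).astype(np.int32))[:,0]/1e5
    return least_squares(lambda q:np.hypot(*(h-q[:2]).T)-q[2],[*h.mean(0),r0],loss='soft_l1',f_scale=.001).x
def wrist(name,lid=True,mill=True,guess=(.533,.0905)):
    c=bot.calibration('wrist');im,d=cap('wrist',name);d=d.astype(float)
    V,U=np.mgrid[:480,:640];P=ww(U,V,d,c);ok=d>0
    hsv=cv2.cvtColor(im,cv2.COLOR_RGB2HSV).astype(int);H,S,Vv=hsv[...,0],hsv[...,1],hsv[...,2]
    if lid:
        m=ok&(abs(H-110)<14)&(S>100)&(np.hypot(P[...,0]-.449,P[...,1]-.317)<.075)
        F=P[m&(P[...,2]>.02)&(P[...,2]<.034)];print('flange',circ(F).round(4))
        B=P[m&(P[...,2]>.07)];rr=cv2.minAreaRect((B[:,:2]*1e4).astype(np.float32));print('bar',len(B),np.median(B[:,2]).round(4),rr)
    if mill:
        rad=np.hypot(P[...,0]-guess[0],P[...,1]-guess[1])
        m=ok&(abs(P[...,2]-.1365)<.006)&(rad<.07);r=circ(P[m]);print('collar',r.round(4),np.median(P[m][:,2]).round(4))
        rad=np.hypot(P[...,0]-r[0],P[...,1]-r[1]);m=ok&(abs(P[...,2]-.114)<.008)&(rad<.082)&(rad>.056)
        for nm,cc in(('green',(abs(H-60)<20)&(S>120)&(Vv>70)),('red',((H<8)|(H>172))&(S>130)&(Vv>80)),('white',(S<40)&(Vv>170))):
            k,L,st,ce=cv2.connectedComponentsWithStats((m&cc).astype(np.uint8))
            for i in range(1,k):
                if st[i,4]<10: continue
                q=np.median(P[L==i],0);print('  ',nm,st[i,4],ce[i].round(),q.round(4),np.degrees(np.arctan2(q[1]-r[1],q[0]-r[0])).round(1),np.hypot(q[1]-r[1],q[0]-r[0]).round(4))
E
python3 - <<'E'
from h import *
wrist('wr2')
E
```

```text
flange [0.4516 0.3182 0.0559]
bar 2036 0.0772 ((4694.71044921875, 2913.6455078125), (675.826904296875, 823.0203247070312), 34.596031188964844)
collar [0.5343 0.0916 0.0541] 0.1364
   green 98 [51. 88.] [0.4709 0.0732 0.1149] -163.8 0.066
   green 44 [ 32. 246.] [0.6003 0.1093 0.1149] 15.0 0.0683
   red 125 [ 83. 111.] [0.4713 0.1134 0.1149] 161.0 0.0666
   white 84 [65. 79.] [0.4604 0.08   0.1101] -171.0 0.0748
   white 69 [19. 94.] [0.4918 0.039  0.1146] -128.9 0.0676
   white 54 [114. 140.] [0.4776 0.1475 0.109 ] 135.4 0.0796
   white 81 [ 64. 246.] [0.5768 0.142  0.1151] 49.8 0.066
```

```bash
python3 -m handwheel '[-0.0015,0,0.033,0,0,0,0.033,0,0,0,0.033,0,0,0,0.033,0,0,0,0.02,0,0,0,0.013,0,0,0,0,0]' 1 40
python3 - <<'E'
from h import *
go(.4505,.3175,.067,34.6)
im,d=cap('wrist','wr3')
im,d=cap('side','side3')
E
```

```text
time: 3.93
tcp_pos: [0.4493, 0.3168, 0.0645]
orientation: [[-0.828, -0.561, -0.003], [-0.561, 0.828, -0.002], [0.004, -0.0, -1.0]]
wrist_force: [-0.3, -0.9, -0.5]
grip_width: 0.0854
t 3.93 tcp [0.4493 0.3168 0.0645] toolx az -145.87 toolz [-0.0034 -0.0024 -1.    ] F [-0.31 -0.85 -0.46] T [-0.02  0.04  0.01] w 0.0854 q [ 0.61  0.1  -0.18  1.29 -0.    0.02]
shift in tool axes [-0.0014 -0.0001 -0.0025]
yaw row total rad -0.0083
```

View pics/wr3.png

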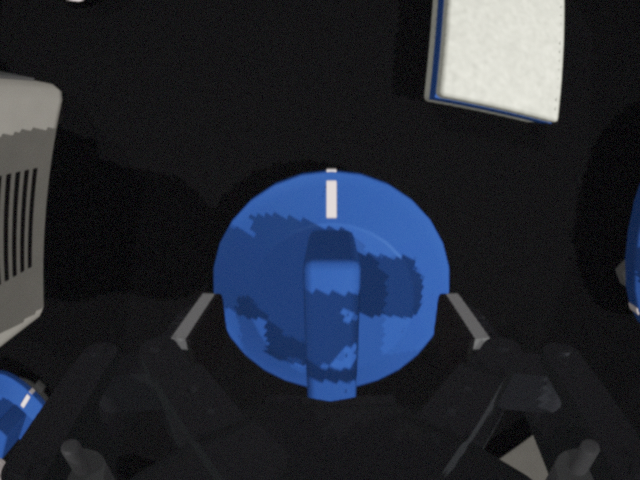

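The bar stands centred between the fingers (u≈332). I raise by 2 mm and close.

```bash
python3 -m handwheel '[-0.001,0,-0.002,0,0,0,0,0,0,0,0,0]' 1 40; python3 -m handwheel '[0,0,0,0,0,0,0,0,0,0,0,0,0,0,0,0,0,0,0,0,0,0,0,0,0,0,0,0,0,0,0,0]' 0 40
python3 - <<'E'
from h import *
go(.5345,.0912,.26,50.5)
E
```

```text
time: 4.28
tcp_pos: [0.452, 0.3188, 0.0709]
orientation: [[-0.827, -0.563, 0.002], [-0.563, 0.827, 0.001], [-0.003, 0.0, -1.0]]
wrist_force: [-0.2, 0.6, 0.2]
grip_width: 0.0856
time: 4.95
tcp_pos: [0.4512, 0.3182, 0.0693]
orientation: [[-0.826, -0.563, -0.0], [-0.563, 0.826, -0.0], [0.0, -0.0, -1.0]]
wrist_force: [0.6, -0.3, 0.1]
grip_width: 0.0174
t 4.95 tcp [0.4512 0.3182 0.0693] toolx az -145.73 toolz [-1.e-04 -1.e-04 -1.e+00] F [ 0.63 -0.28  0.07] T [0.   0.01 0.02] w 0.0174 q [ 0.61  0.1  -0.17  1.3  -0.    0.02]
shift in tool axes [ 0.059  -0.2345 -0.1907]
yaw row total rad -0.2832
```

```bash
python3 -m handwheel '[0,0,-0.02,0,0,0,-0.035,0,0,0,-0.035,0,0,0,-0.035,0,0,0,-0.035,0,0,0,-0.03,0,0,0,0,0,0,0,0,0]' 0 60
python3 -m handwheel '[0.004,-0.017,0,0,0.0075,-0.03,0,0,0.0085,-0.034,0,0,0.009,-0.0355,0,0,0.009,-0.0355,0,0,0.0085,-0.034,0,0,0.0075,-0.03,0,0,0.0045,-0.0185,0,0]'
python3 -m handwheel '[0,0,0,-0.07,0,0,0,-0.07,0,0,0,-0.07,0,0,0,-0.07,0,0,0,0,0,0,0,0,0,0,0,0]'
python3 - <<'E'
from h import *
go(.5345,.0912,.21,50.5)
im,d=cap('wrist','wr4')
cap('scene','scene4');cap('side','side4')
E
```

```text
time: 5.62
tcp_pos: [0.4518, 0.3186, 0.2605]
orientation: [[-0.826, -0.563, 0.002], [-0.563, 0.826, 0.002], [-0.003, 0.0, -1.0]]
wrist_force: [-0.5, -0.3, -3.5]
grip_width: 0.0173
time: 6.28
tcp_pos: [0.5351, 0.0886, 0.2569]
orientation: [[-0.827, -0.562, -0.003], [-0.562, 0.827, -0.001], [0.003, 0.001, -1.0]]
wrist_force: [0.6, 0.2, -1.9]
grip_width: 0.0172
time: 6.87
tcp_pos: [0.5347, 0.0915, 0.2582]
orientation: [[-0.64, -0.768, -0.002], [-0.768, 0.64, -0.0], [0.001, 0.001, -1.0]]
wrist_force: [-0.3, 0.9, -1.9]
grip_width: 0.0174
t 6.87 tcp [0.5347 0.0915 0.2582] toolx az -129.81 toolz [-1.6e-03 -3.0e-04 -1.0e+00] F [-0.34  0.89 -1.91] T [-0.02  0.06  0.01] w 0.0174 q [ 0.17  0.07  0.16  1.66  0.   -0.71]
shift in tool axes [ 0.0003 -0.0001  0.0482]
yaw row total rad -0.0054
```

View pics/wr4.png

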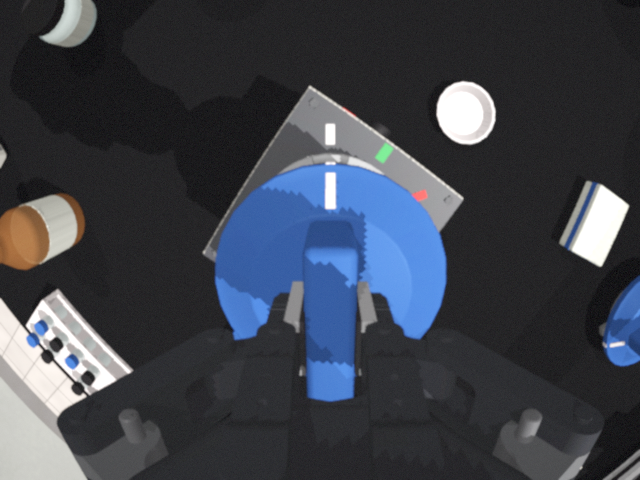

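View pics/side4.png

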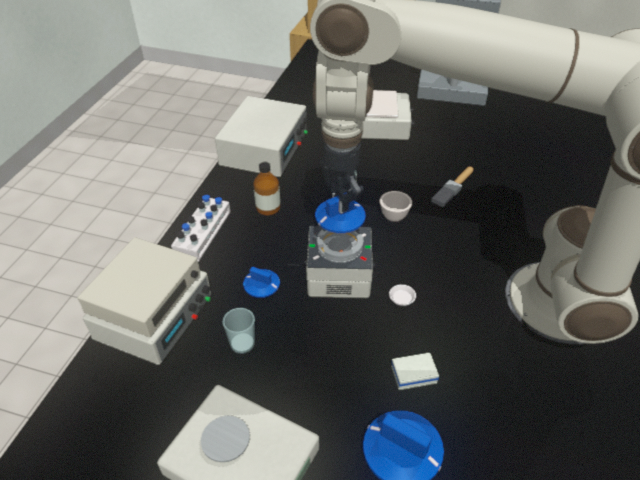

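The lid's index line (330,190) is in line with the deck's white mark (330,134). Next I check the lid's centre against the mill axis.

Run:
```python
from h import *
c=bot.calibration('wrist');z=np.load('/tmp/wr4.npz');d=z['d'].astype(float)
V,U=np.mgrid[:480,:640];P=ww(U,V,d,c)
hsv=cv2.cvtColor(z['im'],cv2.COLOR_RGB2HSV).astype(int);H,S,Vv=hsv[...,0],hsv[...,1],hsv[...,2]
m=(d>0)&(abs(H-110)<14)&(S>100)&(np.hypot(P[...,0]-.5345,P[...,1]-.0912)<.08)
zz=P[...,2]
print(np.percentile(zz[m],[1,10,50,90,99]).round(4))
F=P[m&(zz>.206)&(zz<.228)]
# front arc: extreme radius per azimuth bin, visible from az -129 +-70
q=np.array([.5345,.0912])
for it in range(5):
    v=F[:,:2]-q;az=np.degrees(np.arctan2(v[:,1],v[:,0]))%360;r=np.hypot(*v.T);pts=[]
    for a in range(160,305,4):
        k=(az>=a)&(az<a+4)
        if k.sum()>5: pts.append(F[k][np.argsort(r[k])[-3],:2])
    pts=np.array(pts)
    s=least_squares(lambda x:np.hypot(*(pts-x).T)-.056,q,loss='soft_l1',f_scale=.001);q=s.x
print('lid centre',q.round(4),'resid',np.abs(s.fun).mean().round(4),len(pts))
mm=(d>0)&(abs(zz-.1145)<.008)
w1=mm&(S<40)&(Vv>170)&(abs(U-330)<12)&(V<150)&(V>115)
print('white',np.median(P[w1],0).round(4),w1.sum(), 'flange line',np.median(P[(S<40)&(Vv>170)&(abs(U-330)<12)&(V<215)&(V>170)],0).round(4))
g=mm&(abs(H-60)<20)&(S>120);r=mm&((H<8)|(H>172))&(S>130)&(V>180)&(V<205)
print('green',np.median(P[g],0).round(4),'red',np.median(P[r],0).round(4))
a=np.radians(15.5)
for n,dg,R in(('w',50.5,.067),('g',15.5,.066),('r',-19.5,.067)):
    print(n,(np.array([.5345,.0912])-R*np.array([np.cos(np.radians(dg)),np.sin(np.radians(dg))])).round(4))
```

```text
[0.2165 0.2182 0.2273 0.267  0.2682]
lid centre [0.5359 0.0915] resid 0.0002 37
white [0.4922 0.039  0.1156] 245 flange line [0.5069 0.0566 0.2233]
green [nan nan nan] red [0.4697 0.1136 0.1159]
w [0.4919 0.0395]
g [0.4709 0.0736]
r [0.4713 0.1136]
  return _methods._mean(a, axis=axis, dtype=dtype,
  ret = um.true_divide(
```

Lid and mill centres agree to about 1.4 mm (4 mm of play), and the yaw to within 1°. Lowering.

```bash
python3 -m handwheel '[0.0007,0.0008,0.015,-0.005,0,0,0.02,0,0,0,0.012,0,0,0,0.004,0,0,0,0.004,0,0,0,0.003,0,0,0,0,0]'
python3 - <<'E'
from h import *
go(.5345,.0912,.1873,50.5)
E
```

```text
time: 7.6
tcp_pos: [0.534, 0.0915, 0.2014]
orientation: [[-0.635, -0.773, 0.0], [-0.773, 0.635, 0.0], [-0.0, -0.0, -1.0]]
wrist_force: [0.3, -0.4, -2.5]
grip_width: 0.0172
t 7.6 tcp [0.534  0.0915 0.2014] toolx az -129.4 toolz [ 3.e-04  0.e+00 -1.e+00] F [ 0.3  -0.44 -2.47] T [ 0.01  0.02 -0.03] w 0.0172 q [ 0.17  0.05  0.03  1.55 -0.   -0.71]
shift in tool axes [-0.0001 -0.0005  0.0141]
yaw row total rad 0.0017
```

Already 4 mm below the collar's rim with no contact force. Continuing.

```bash
python3 -m handwheel '[0,0,0.004,0,0,0,0.004,0,0,0,0.003,0,0,0,0.0015,0,0,0,0,0,0,0,0,0]'
python3 - <<'E'
from h import *
go(.5345,.0912,.1873,50.5)
E
```

```text
time: 8.1
tcp_pos: [0.5339, 0.0914, 0.1888]
orientation: [[-0.635, -0.773, -0.0], [-0.773, 0.635, -0.0], [0.0, 0.0, -1.0]]
wrist_force: [0.2, 0.0, -1.9]
grip_width: 0.0172
t 8.1 tcp [0.5339 0.0914 0.1888] toolx az -129.4 toolz [-1.e-04 -0.e+00 -1.e+00] F [ 0.2   0.03 -1.93] T [ 0.01 -0.02 -0.  ] w 0.0172 q [ 0.17  0.05  0.01  1.53  0.   -0.71]
shift in tool axes [-0.0002 -0.0006  0.0015]
yaw row total rad 0.0018
```

```bash
python3 -m handwheel '[0,0,0.001,0,0,0,0.0007,0,0,0,0,0]'
python3 -m handwheel '[0,0,0.0005,0,0,0,0,0,0,0,0,0]'
python3 - <<'E'
from h import *
go(.5345,.0912,.1873,50.5)
cap('side','side5');cap('wrist','wr5');cap('scene','scene5')
E
```

```text
time: 8.35
tcp_pos: [0.534, 0.0915, 0.1873]
orientation: [[-0.635, -0.773, 0.0], [-0.773, 0.635, 0.0], [-0.0, -0.0, -1.0]]
wrist_force: [0.4, 0.1, 0.3]
grip_width: 0.0171
time: 8.6
tcp_pos: [0.534, 0.0915, 0.1873]
orientation: [[-0.635, -0.773, 0.001], [-0.773, 0.635, 0.0], [-0.001, -0.001, -1.0]]
wrist_force: [-1.9, 1.2, 5.0]
grip_width: 0.0174
t 8.6 tcp [0.534  0.0915 0.1873] toolx az -129.39 toolz [ 9.e-04  2.e-04 -1.e+00] F [-1.93  1.16  4.96] T [ 0.03  0.4  -0.04] w 0.0174 q [ 0.17  0.05  0.    1.52  0.   -0.71]
shift in tool axes [-0.0001 -0.0006 -0.    ]
yaw row total rad 0.0019
```

View pics/wr5.png

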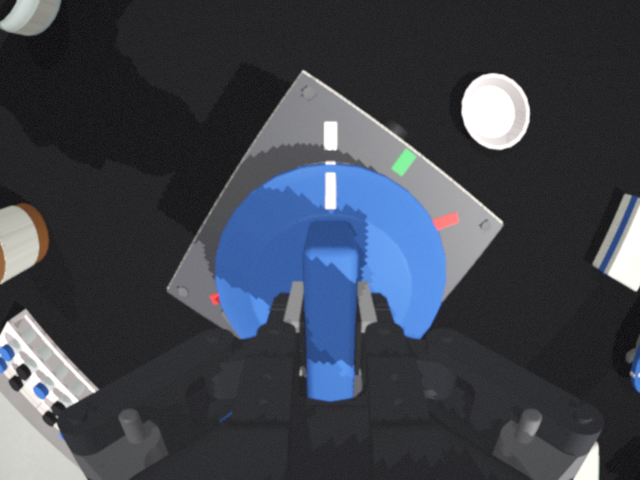

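Home: z stopped at exactly 0.1873 with about 5 N of seat contact, and the lines at (330,190) and (330,134) are aligned. Twisting clockwise most of the way.

```bash
python3 -m handwheel '[0,0,0,0.04,0,0,0,0.09,0,0,0,0.09,0,0,0,0.09,0,0,0,0.09,0,0,0,0.06,0,0,0,0,0,0,0,0]'
python3 - <<'E'
from h import *
go(.5345,.0912,.1873,15.5)
cap('wrist','wr6')
E
```

```text
time: 9.42
tcp_pos: [0.5345, 0.0913, 0.1872]
orientation: [[-0.911, -0.412, 0.002], [-0.412, 0.911, -0.0], [-0.002, -0.001, -1.0]]
wrist_force: [1.7, -1.7, 5.9]
grip_width: 0.0173
t 9.42 tcp [0.5345 0.0913 0.1872] toolx az -155.65 toolz [ 1.8e-03 -3.0e-04 -1.0e+00] F [ 1.71 -1.69  5.87] T [-0.38 -0.24  0.  ] w 0.0173 q [ 0.17  0.05  0.01  1.52 -0.   -0.26]
shift in tool axes [ 0.     -0.0001 -0.0001]
yaw row total rad 0.1545
```

View pics/wr6.png

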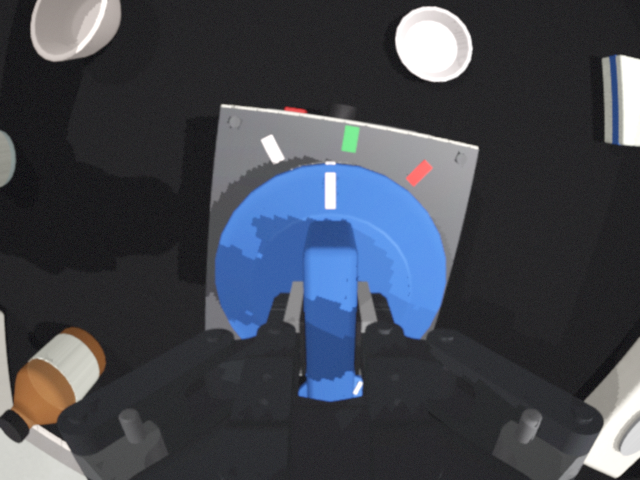

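The lid has followed; the green mark at (350,139) is about 9° ahead of the index line (330,190). Finishing the turn.

```bash
python3 -m handwheel '[0,0,0,0.06,0,0,0,0.06,0,0,0,0.035,0,0,0,0,0,0,0,0,0,0,0,0,0,0,0,0,0,0,0,0]'
python3 - <<'E'
from h import *
go(.5345,.0912,.1873,15.5)
cap('wrist','wr7');cap('side','side7');cap('scene','scene7')
E
```

```text
time: 10.13
tcp_pos: [0.5345, 0.0912, 0.1872]
orientation: [[-0.964, -0.267, 0.002], [-0.267, 0.964, -0.001], [-0.002, -0.001, -1.0]]
wrist_force: [1.3, -1.8, 5.6]
grip_width: 0.0168
t 10.13 tcp [0.5345 0.0912 0.1872] toolx az -164.5 toolz [ 1.9e-03 -5.0e-04 -1.0e+00] F [ 1.29 -1.82  5.56] T [-0.53 -0.33  0.  ] w 0.0168 q [ 0.17  0.05  0.01  1.52 -0.   -0.1 ]
shift in tool axes [ 0.      0.     -0.0001]
yaw row total rad -0.0
```

View pics/wr7.png

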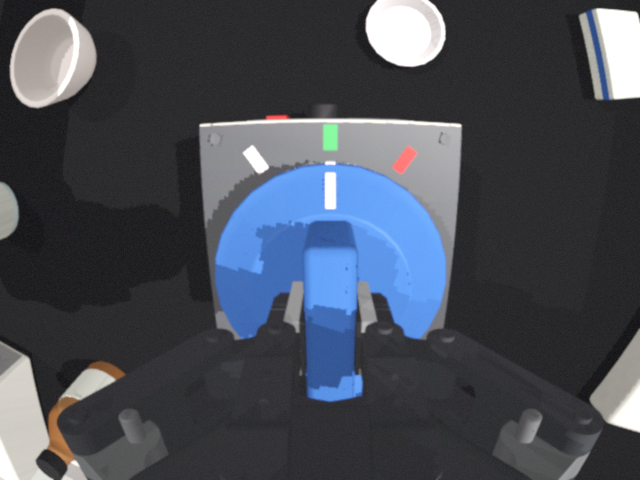

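View pics/side7.png

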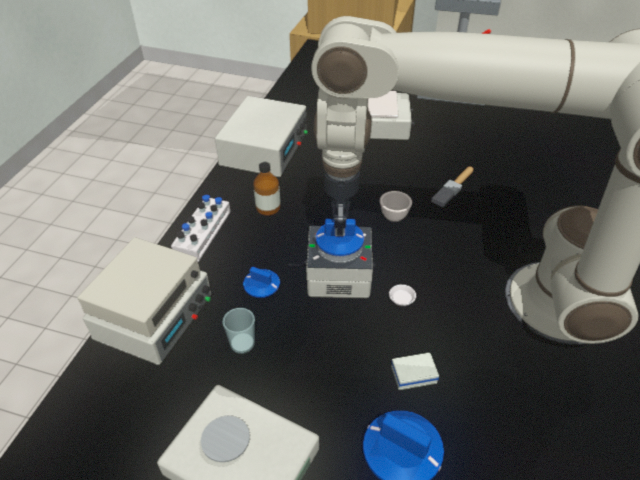

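The index line (330,190) is exactly at the green mark (330,138), and the bystanders are where they were. One hold and a final measurement of the lid's centre and height.

```bash
python3 -m handwheel '[0,0,0,0,0,0,0,0,0,0,0,0,0,0,0,0,0,0,0,0,0,0,0,0,0,0,0,0]'
python3 - <<'E'
from h import *
c=bot.calibration('wrist');im,dd=cap('wrist','wr8');d=dd.astype(float)
V,U=np.mgrid[:480,:640];P=ww(U,V,d,c);zz=P[...,2]
hsv=cv2.cvtColor(im,cv2.COLOR_RGB2HSV).astype(int);H,S,Vv=hsv[...,0],hsv[...,1],hsv[...,2]
m=(d>0)&(abs(H-110)<14)&(S>100)&(np.hypot(P[...,0]-.5345,P[...,1]-.0912)<.08)
F=P[m&(zz>.137)&(zz<.157)];q=np.array([.5345,.0912])
for it in range(5):
    v=F[:,:2]-q;az=np.degrees(np.arctan2(v[:,1],v[:,0]))%360;r=np.hypot(*v.T);pts=[]
    for a in range(125,265,4):
        k=(az>=a)&(az<a+4)
        if k.sum()>5: pts.append(F[k][np.argsort(r[k])[-3],:2])
    pts=np.array(pts);s=least_squares(lambda x:np.hypot(*(pts-x).T)-.056,q,loss='soft_l1',f_scale=.001);q=s.x
rim=m&(np.hypot(P[...,0]-q[0],P[...,1]-q[1])>.046)&(np.hypot(P[...,0]-q[0],P[...,1]-q[1])<.054)
print('lid centre',q.round(4),len(pts),'flange top z (want .147)',np.median(zz[rim]).round(4))
g=(abs(H-60)<20)&(S>120)&(abs(zz-.1145)<.01);l=(S<40)&(Vv>170)&(abs(U-330)<12)&(V<212)&(V>170)
G=np.median(P[g],0);Lq=np.median(P[l],0);print('az green',np.degrees(np.arctan2(*(G[:2]-[.5345,.0912])[::-1])),'line',np.degrees(np.arctan2(*(Lq[:2]-q)[::-1])))
go(.5345,.0912,.1873,15.5)
E
```

```text
time: 10.87
tcp_pos: [0.5345, 0.0912, 0.1872]
orientation: [[-0.964, -0.267, 0.002], [-0.267, 0.964, -0.0], [-0.002, -0.001, -1.0]]
wrist_force: [1.9, -1.6, 4.7]
grip_width: 0.017
lid centre [0.5355 0.091 ] 35 flange top z (want .147) 0.1474
az green nan line -164.50964716184856
t 10.92 tcp [0.5345 0.0912 0.1873] toolx az -164.5 toolz [ 1.9e-03 -5.0e-04 -1.0e+00] F [ 2.49 -1.61  4.67] T [-0.61 -0.31 -0.  ] w 0.0175 q [ 0.17  0.05  0.01  1.52 -0.   -0.1 ]
shift in tool axes [ 0.  0. -0.]
yaw row total rad 0.0
  return _methods._mean(a, axis=axis, dtype=dtype,
  ret = um.true_divide(
```

```bash
python3 -c "
from rig import bot
print(bot.hand_in())"
```

```text
the job is handed in; nothing more can be done
None
```

The 112 mm lid is in the mill and held at the green pulse marks, still gripped with 60 N, and the job is handed in at about 11 s of the 42 s. I lowered it in at the white marks until it stopped on the seat with about 5 N of contact. I then twisted it 35° clockwise.

Last checks before handing in:
- **Position:** the lid's centre is about 1 mm from the mill's axis. The flange top is at 0.1474 m, where a fully seated lid should be 0.147 m.
- **Angle:** the index line is at -164.5°, matching the measured mill axis to within about 0.5°, and it lines up with the green mark in the wrist picture.
- **Bystanders:** they looked where they were at the start in the side picture. I compared them by eye and did not measure their positions.

Two checks gave no information:
- **Green mark angle:** my last numeric check of the green mark found no matching pixels, so that alignment rests on the picture and the earlier fit of the marks.
- **Twist torque:** the wrist's moment about the vertical axis read about 0 even though the spring should push back. The ring angle of about 0.48 rad is therefore inferred from the lid's angle, not felt.

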